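Clamp a plated cap and hold the coating gauge on its marked face

ROBOT

A 6-joint arm with a two-finger parallel gripper is mounted at the origin on a cart in front of the work surface, level with it; the furniture and walls round the work are solid. World frame = base frame: x ahead of the robot, y to its left, z up, the work surface at z = 0. Lengths are in m, angles in rad, forces in N, time in s.
With the tool pointing down it reaches from about 0.225 to 0.875 m from the base axis. Payload 3.4 kg.
Tool frame: the origin (TCP) lies on the mounting face of the last link; the fingertips stand 173 mm ahead of it and the grasp point (between the pads) lies 155 mm ahead of it (r.grip_depth is the distance from the TCP to the grasp point, in m); z points along the fingers, y is the line along which they close (so a half turn about z gives the same grasp; the last joint's range is limited). The gripper opens to 85 mm and grips with 20 to 120 N. Pads are 22 mm wide; open, the fingers measure 114 mm over their backs; the gripper's body (76 mm by 85 mm) begins 54 mm behind the grasp point. The pads swing forward as they close: fully open they stand 13 mm farther back than shut.
Start: joints at [1.227, 0.276, 1.505, -0, 1.361, -0.121], TCP at [0.127, 0.561, 0.405] pointing down, gripper open.
Joint ranges: [-2.89, 2.89], [-0.75, 2.08], [0.22, 2.7], [-1.18, 4.32], [0.11, 2.71], [-2.7, 2.7]. Speed limits (rad/s): [2.57, 2.57, 3.14, 3.14, 3.14, 3.14].

INTERFACE

Orientations are given as a unit quaternion [w, x, y, z].
In Python, from bench import r gives the robot as it stands.
- The arm moves only by the tool move_arm, never from a script. Its argument "increments" is a list of rows, each a list of 7 numbers: the closure, from 0 (fully open) to 1 (shut), then the shift along the tool's x, y, z normalised to -1 to 1, where 1 is 0.2 m, then the turn, a rotation vector about the tool's x, y, z normalised to -1 to 1, where 1 is 90 degrees. A call has 1 to 12 rows; each row is the pose to reach, as a shift and turn from the pose commanded when the call began, along the tool's axes at that moment; what a row does not reach only later rows make up. A row lasts 1/12 s, in which the tool goes at most 41.7 mm and 7.16 degrees, less where a joint would pass 70% of its speed; a pose out of reach is approached as far as the arm can. A call with a number of a shift or a turn outside -1 to 1 is refused whole. A call with a gripper value outside its range is refused whole. The fingers move at their own pace and stop on an object; "grip_force" is the grip in N (left out, the last holds). Time passes only in rows, so rows that repeat a pose let the fingers close. It gives the time, the measured TCP pose, the force, the opening and the grip force at its end, in the units of the state.
- r.sense(): the state, without advancing time (a new reading comes with each control period).
- r.get_image(name): name is "scene" or "top"; returns a dict with "img" (400x640x3 uint8, red, green, blue), "z_map" (400x640 float32, m along the optical axis (not along the pixel's ray), 0 where there is no reading), "camera_matrix" (3x3 intrinsics, pixels), "rvec" (rotation vector, rad) and "tvec" (3), from world to camera coordinates, as OpenCV has them. Camera axes: x right, y down, z forward; pixel columns grow to the right and rows downward; lengths in m; the calibration is good to about 2 mm. A picture is of the moment at which its call begins.
- r.sign_off(): hands the job in; it is judged then, once.
The state is a dict: "time": time; "joint_pos": joint angles; "qd": joint speeds; "joint_torque": joint torques, N m; "position": TCP position; "eef_rot": TCP orientation; "wrist_force": force on the tool from outside, world axes, zero at the start; "torque": the same for the moment, N m; "width": opening from 0.0 (shut) to 1.0 (fully open); "grip_force": force on a finger pad.
Only numpy, scipy, OpenCV 4.12 (cv2) and the standard library are available. Lean on these libraries where they do the work, as an engineer would, in place of code of your own. Each camera call takes 0.05 s, during which the arm holds its last target. There are 200 camera calls.

TASK

The copper-plated cap lies loose in the clamping stand: turn the stand's collar clockwise by its upright post until the lever stops at the scribed line, so that the cap is clamped. Then take the pen gauge out of its holder and set its sprung foot inside the ring scribed on the cap's sloping face, square to that face, pressing lightly so that the foot goes about half-way in, and finish while holding it there for the reading. Never press hard on the cap, keep the gauge off it until it is clamped, and leave the other things on the bench where they are.

Things in the scene. Friction and masses are not known exactly. Their poses are not given: they have to be found in the camera images.
- stand: Round clamping stand fixed to the bench: grey foot 160 mm across, steel head 128 mm across, 53 mm high. Origin: centre of its underside, on the collar's upright axis; z up. A tab with a scribed line sticks out of the head to 102 mm from the axis, 110 degrees clockwise (from above) from the stand's +x: the lever's locked place. Two 7 mm stop pins near it and near the open end, 59 mm high.
- collar (a joint): Angle (rad) of the captive steel clamp collar (137 mm across, top 64 mm above the bench), growing clockwise from above. 0: fully open, lever 48 degrees clockwise from the stand's +x. 1.08: locked, lever against its stop, over the tab's line. Starts between 0 and 0.3; stays where left (1.5 N at the post; up to 8 N near the end, as it comes down 1.6 mm onto the cap).
- lever_post (a point): Middle of the graspable part of the round upright steel post on the collar's lever: post 14 mm thick, 84 mm from the collar's axis, turning with it. This point is 86 mm above the bench, 15 mm below the post's top and 25 mm above the lever's upper side.
- cap: Copper-plated post cap in the stand (a like one lies behind), loose until clamped: flange 105 mm across, 9 mm thick (rim under the collar; its opening: 94 mm), on it a 62 mm square whose four faces slope at 25 degrees from 13 to 24 mm above the underside. Origin: underside centre, 45 mm above the bench. The face to the cap's -x bears the scribed ring, roughly towards the robot.
- ring_mark (a point): Centre of the thin dark scribed ring (17 mm across) in the middle of the marked sloping face of the cap. z: square out of that face (25 degrees from the vertical); x: up the slope; y: along the face.
- gauge_holder: Grey block fixed to the bench, 66 x 130 x 44 mm, origin at the centre of its underside. The gauge stands in a 21 mm hole through it, 30 mm from the centre towards its -y; a round steel zero plate of 38 mm lies on its other end (not needed). A wide power supply, 163 mm high, stands 25 to 80 mm behind it: carry the gauge round its front.
- gauge_grip (a point): On the pen gauge's axis. Black body 26 (x) x 22 (y) x 84 mm, upright, its round 33 mm guard rim (underside: shoulder) on the holder; z up along the pen. The point is 58 mm above the shoulder, 26 mm below the top end, 94 mm from the free foot's tip, 102 mm above the bench at the start. Below: nose 18 mm thick, 24 mm long, then the sprung foot. Rises 36 mm to clear the hole. About 0.1 kg.
- foot_tip (a point): Centre of the flat end of the gauge's round steel foot (8 mm thick), which sticks 12 mm out of the nose when free. z along the pen.
- gauge_foot (a joint): How far the sprung foot is pushed into the nose, in m: 0 free, 0.008 fully in. The spring gives 1.2 N as the foot starts to move, 2.8 N half-way and 4.4 N fully in; beyond that the contact is hard.
- brush: Bystander: small dark paint brush, 147 mm long, 9 mm thick, lying between the holder and the stand; origin under its middle.
- tin: Bystander: flat hinged tin with a teal lid, 66 x 96 x 23 mm, left of the gauge holder; origin under its centre.
- pincers: Bystander: steel tweezers, 126 mm long, lying behind the stand at the right; origin under their middle.
Things that resemble listed ones, but are neither listed nor needed, are in the scene too. Leave any turquoise look-alike of the part that bears gauge_grip alone.

How it is judged:
By the outcome, as a careful person would: the job done as asked, in the order asked, and still so for the second after the job is handed in, while the arm keeps its last pose, push and grip.
It also fails if it takes over 45 s, if anything falls off the work surface, if the arm or the gripper's body presses on something with over 40 N, if the wrist force passes 120 N, or if a joint passes its speed limit or range.

## Working session

There is one attempt and no reset: what is moved stays moved. The work goes in short steps, Python scripts to look and compute and a tool call to move; the robot and the scene stay as the last step left them, time stands still between calls to the robot, and variables do not carry over. Pictures are saved under pics/ and viewed, at most 10 in all, crops included, and the job is handed in when it is done.

Besides the shell and the picture viewer there is one more tool, called as a command line: name --pt "numbers of a row" for each row, then --argument value for the rest. move_arm: Moves the arm, as the interface text tells. Its arguments: {"type":"object","properties":{"increments":{"type":"array"},"grip_force":{"type":"number"}},"required":["increments"]}

```bash
ls; mkdir -p pics; cat > h.py <<'E'
import numpy as np, cv2
from scipy.spatial.transform import Rotation as R
from bench import r
def grab(n):
    d=r.get_image(n); d['R']=cv2.Rodrigues(np.array(d['rvec'],float))[0]; d['t']=np.array(d['tvec'],float).ravel(); d['K']=np.array(d['camera_matrix']); return d
def world(d):
    K=d['K']; z=d['z_map']; v,u=np.mgrid[:z.shape[0],:z.shape[1]]
    P=np.stack([(u-K[0,2])/K[0,0]*z,(v-K[1,2])/K[1,1]*z,z],-1)
    return (P-d['t'])@d['R']
def proj(d,p):
    c=np.atleast_2d(p)@d['R'].T+d['t']; q=c@d['K'].T; return q[:,:2]/q[:,2:]
def save(n,img): cv2.imwrite('pics/'+n,cv2.cvtColor(np.ascontiguousarray(img),cv2.COLOR_RGB2BGR))
E
python3 - <<'E'
from h import *
for n in('scene','top'):
    d=grab(n); save(n+'0.png',d['img']); print(n,-d['R'].T@d['t'],d['K'][0,0])
s=r.sense(); print(s,r.grip_depth)
E
```

```text
pics
scene [-0.2466856  -0.83322556  0.82903824] 465.50469166832994
top [ 0.43104561 -0.01791644  1.17969951] 421.1645994586639
{'time': 0.1, 'joint_pos': array([ 1.22697014e+00,  2.76542819e-01,  1.50601496e+00,  1.41160642e-05,
        1.36073372e+00, -1.20998574e-01]), 'qd': array([-0.00121893,  0.00057984, -0.00317256,  0.00144328,  0.00190561,
       -0.0007103 ]), 'joint_torque': array([ 1.25558847e-03, -4.17701054e+01, -2.46404904e+01, -2.55296291e-04,
        5.75680679e-03,  1.02271855e-05]), 'position': array([0.12700456, 0.56060056, 0.40391631]), 'eef_rot': array([-2.02360344e-04,  1.11184882e-01,  9.93799376e-01, -8.24996784e-04]), 'wrist_force': array([-0.06487841,  0.44873985, -0.30404535]), 'torque': array([-0.00495251, -0.05694956, -0.01513301]), 'grip_force': 0.0, 'width': 1.002258425072741} 0.1547
```

View pics/scene0.png

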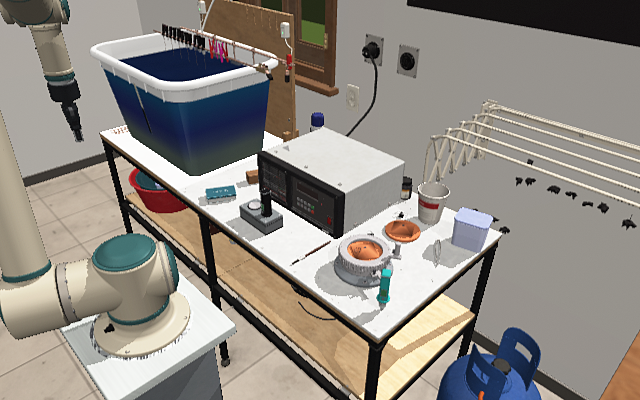

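View pics/top0.png

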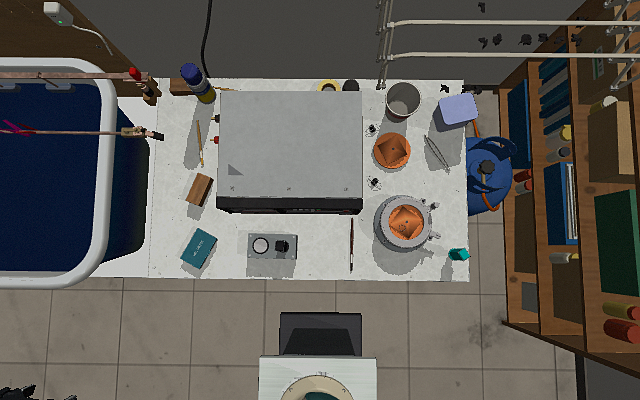

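Scene: the black gauge is at (266,203) in its holder, with a turquoise look-alike at (385,288). The cap in the stand is at (366,250) and a spare cap at (402,231). In the top view they are at (282,245), (459,254), (407,222) and (392,152). I choose the black gauge and the cap in the stand. The collar's post is near top (435,207), but could be confused with the stop pins or tab, so I'll crop in close.

```bash
python3 - <<'E'
from h import *
a=grab('top');b=grab('scene')
c1=cv2.resize(a['img'][180:270,360:480],(600,450),interpolation=cv2.INTER_CUBIC)[:, :]
c2=cv2.resize(b['img'][220:310,320:420],(500,450),interpolation=cv2.INTER_CUBIC)
c1=cv2.resize(c1,(440,330));c2=cv2.resize(c2,(360,330))
g1=cv2.resize(a['img'][225:270,240:300],(440,330)[:2]);g1=cv2.resize(a['img'][225:270,240:300],(360,270));g2=cv2.resize(b['img'][175:240,225:312],(360,270))
bot=np.hstack([g1,g2,np.zeros((270,80,3),np.uint8)])
save('crop.png',np.vstack([np.hstack([c1,c2]),bot]))
for n,d in(('top',a),('scene',b)):
    P=world(d).reshape(-1,3);C=d['img'].reshape(-1,3).astype(int)
    # stand region high points
    m=(np.abs(P[:,0]-.42)<.25)&(P[:,1]<-.1)&(P[:,1]>-.45)&(P[:,2]>.066)&(P[:,2]<.13)
    np.save(n+'.npy',P)
    Q=P[m]; 
    from scipy.cluster.hierarchy import fcluster,linkage
    k=fcluster(linkage(Q),.012,'distance')
    for i in set(k):
        q=Q[k==i]
        if len(q)>2: print(n,len(q),q.mean(0).round(4),q.min(0).round(3),q.max(0).round(3))
    m=(np.abs(P[:,0]-.33)<.15)&(abs(P[:,1]-.08)<.12)&(P[:,2]>.035)&(P[:,2]<.135)
    Q=P[m];h=Q[Q[:,2]>.11]
    print('gauge',len(h),h.mean(0),h.min(0),h.max(0))
    h=Q[abs(Q[:,2]-.044)<.006]
    print('holder',len(h),cv2.minAreaRect(h[:,:2].astype(np.float32)))
    h=P[(abs(P[:,2]-.064)<.004)&(P[:,1]<-.1)&(P[:,1]>-.35)&(P[:,0]>.2)&(P[:,0]<.45)]
    print('collar',len(h),cv2.minEnclosingCircle(h[:,:2].astype(np.float32)),h[:,:2].min(0),h[:,:2].max(0))
E
```

```text
top 162 [ 0.432  -0.3608  0.1068] [ 0.417 -0.38   0.067] [ 0.447 -0.35   0.123]
top 3 [ 0.5389 -0.1029  0.1252] [ 0.539 -0.105  0.124] [ 0.539 -0.1    0.126]
top 3 [ 0.5393 -0.1052  0.096 ] [ 0.539 -0.108  0.091] [ 0.54  -0.102  0.099]
top 3 [ 0.5389 -0.1044  0.0735] [ 0.539 -0.107  0.069] [ 0.539 -0.102  0.077]
top 90 [ 0.5154 -0.2334  0.0681] [ 0.496 -0.255  0.066] [ 0.536 -0.211  0.073]
top 28 [ 0.4871 -0.1856  0.0668] [ 0.461 -0.205  0.066] [ 0.527 -0.166  0.069]
top 10 [ 0.5456 -0.1817  0.0673] [ 0.54  -0.195  0.066] [ 0.556 -0.171  0.069]
top 106 [ 0.5372 -0.2762  0.0762] [ 0.454 -0.309  0.066] [ 0.578 -0.19   0.103]
gauge 100 [0.44819416 0.09527019 0.12587273] [0.43444108 0.08421173 0.11663711] [0.46176721 0.10690151 0.13128208]
holder 1021 ((0.4479193389415741, 0.12629729509353638), (0.13054367899894714, 0.06408941745758057), 88.81524658203125)
collar 8 ((0.4485161304473877, -0.23007431626319885), 0.012451039627194405) [ 0.4483497  -0.24242424] [ 0.44868257 -0.2177244 ]
scene 240 [ 0.425  -0.371   0.0996] [ 0.416 -0.382  0.066] [ 0.448 -0.352  0.122]
scene 596 [ 0.5985 -0.108
[... 198 characters left out ...]
14 -0.175  0.067]
scene 22 [ 0.471  -0.2645  0.0665] [ 0.448 -0.294  0.066] [ 0.496 -0.228  0.067]
scene 3 [ 0.5468 -0.2693  0.0673] [ 0.543 -0.274  0.067] [ 0.55  -0.266  0.068]
scene 73 [ 0.555  -0.3076  0.0863] [ 0.55  -0.315  0.066] [ 0.565 -0.299  0.103]
scene 7 [ 0.5398 -0.2895  0.0667] [ 0.521 -0.298  0.066] [ 0.557 -0.279  0.067]
gauge 86 [0.44557832 0.09055892 0.12104486] [0.43271932 0.08013785 0.11009354] [0.46178163 0.10554369 0.12879696]
holder 458 ((0.44702062010765076, 0.12386195361614227), (0.14083565771579742, 0.0667867437005043), 88.19085693359375)
collar 21 ((0.4485533833503723, -0.23327091336250305), 0.021442214027047157) [ 0.44540052 -0.2546076 ] [ 0.44987952 -0.21193426]
```

View pics/crop.png

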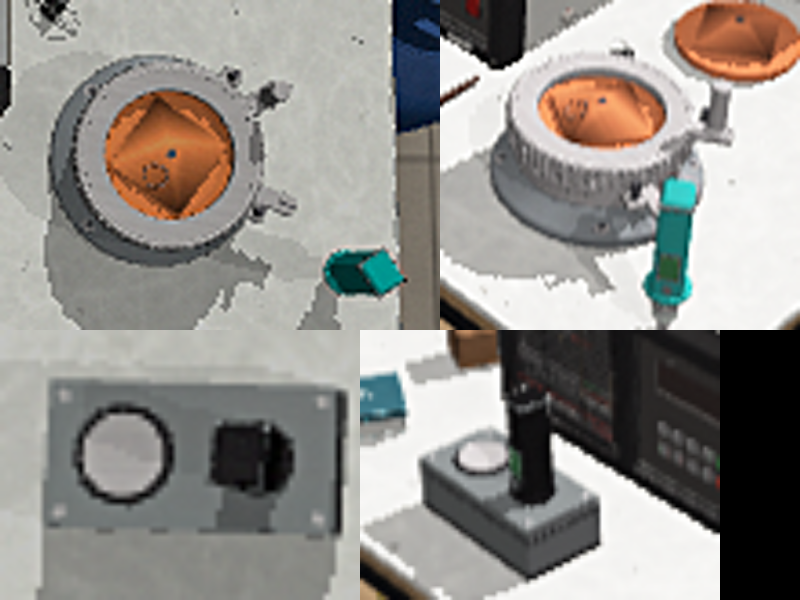

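Top-row crops (zoom 3.67): the lever post is the taller round post at crop (270,95), top pixel about (434,206). The tab and stop pin are at crop (275,203), pixel (435,235). The ring is at crop (155,177), pixel (402,228), facing the robot. The bottom row confirms the black gauge in the holder hole; the turquoise look-alike stands apart.

```bash
python3 - <<'E'
from h import *
from scipy.optimize import least_squares
for n in('top','scene'):
    P=np.load(n+'.npy')
    m=(abs(P[:,2]-.064)<.006)&(np.hypot(P[:,0]-.515,P[:,1]+.233)<.078)&(np.hypot(P[:,0]-.515,P[:,1]+.233)>.04)
    q=P[m]; print(n,len(q),np.median(q[:,2]))
    # annulus fit: maximise: centre from angular-binned outer & inner edges
    c=np.array([.515,-.233])
    for _ in range(10):
        d=q[:,:2]-c; a=np.arctan2(d[:,1],d[:,0]); rr=np.hypot(*d.T); b=((a+np.pi)/(2*np.pi)*36).astype(int)
        pts=np.array([(q[b==i][:,:2])[rr[b==i].argmin()] for i in range(36) if (b==i).sum()>2])
        f=least_squares(lambda p:np.hypot(pts[:,0]-p[0],pts[:,1]-p[1])-p[2],[*c,.047],loss='soft_l1',f_scale=.002); c=f.x[:2]
    print('inner fit',f.x, 'bbox centre',(np.percentile(q[:,:2],[.5,99.5],axis=0)))
    for lo,hi in((.095,.11),(.075,.095)):
        h=P[(P[:,2]>lo)&(P[:,2]<hi)&(P[:,0]>.46)&(P[:,0]<.62)&(P[:,1]<-.27)&(P[:,1]>-.36)]
        print('post',len(h),h.mean(0).round(4) if len(h) else '',np.hypot(*(h.mean(0)[:2]-c)) if len(h) else '')
    print(h.round(3).tolist()[:12])
E
```

```text
top 1156 0.06313711419805365
inner fit [ 0.51521058 -0.23140994  0.04672319] bbox centre [[ 0.44855519 -0.29946551]
 [ 0.58143722 -0.16411805]]
post 23 [ 0.5584 -0.303   0.0998] 0.08361947558182856
post 11 [ 0.5567 -0.2996  0.0867] 0.07982521302290742
[[0.563, -0.3, 0.084], [0.561, -0.297, 0.082], [0.56, -0.298, 0.091], [0.558, -0.297, 0.083], [0.558, -0.298, 0.088], [0.556, -0.297, 0.081], [0.555, -0.299, 0.085], [0.554, -0.307, 0.094], [0.553, -0.3, 0.081], [0.552, -0.3, 0.09], [0.552, -0.302, 0.095]]
scene 853 0.06361283910223296
inner fit [ 0.51479741 -0.23365191  0.04632895] bbox centre [[ 0.44640226 -0.30207325]
 [ 0.58097716 -0.16920118]]
post 25 [ 0.5555 -0.3072  0.0995] 0.0840396374849678
post 30 [ 0.5551 -0.308   0.0846] 0.08456984964961582
[[0.562, -0.31, 0.094], [0.555, -0.301, 0.09], [0.553, -0.305, 0.093], [0.565, -0.309, 0.089], [0.552, -0.303, 0.089], [0.553, -0.305, 0.09], [0.554, -0.308, 0.091], [0.556, -0.31, 0.091], [0.551, -0.304, 0.087], [0.552, -0.307, 0.088], [0.552, -0.309, 0.09], [0.556, -0.31, 0.088]]
```

move_arm --pt "0 -1 -1 0 0 0 0" --pt "0 -1 -1 0 0 0 0" --pt "0 -1 -1 0 0 0 0" --pt "0 -1 -1 0 0 0 0" --pt "0 -1 -1 0 0 0 0" --pt "0 -1 -1 0 0 0 0" --pt "0 -1 -1 0 0 0 0" --grip_force 40

```text
time: 0.78
position: [0.2785, 0.3191, 0.4047]
eef_rot: [0.0, 0.111, 0.994, -0.0]
wrist_force: [0.8, -0.2, 0.4]
width: 1.001
grip_force: 0.0
```

move_arm --pt "0 -1 -1 0 0 0 0" --pt "0 -1 -1 0 0 0 0" --pt "0 -1 -1 0 0 0 0" --pt "0 -1 -1 0 0 0 0" --pt "0 -1 -1 0 0 0 0" --pt "0 -1 -1 0 0 0 0" --pt "0 -1 -1 0 0 0 0"

```text
time: 1.37
position: [0.4298, 0.0796, 0.4048]
eef_rot: [0.001, 0.112, 0.994, -0.0]
wrist_force: [0.4, 0.5, -0.6]
width: 1.001
grip_force: 0.0
```

move_arm --pt "0 -0.5 -1 0 0 0 0.52" --pt "0 -0.5 -1 0 0 0 0.52" --pt "0 -0.5 -1 0 0 0 0.52" --pt "0 -0.5 -1 0 0 0 0.52" --pt "0 -0.5 -1 0 0 0 0.52" --pt "0 -0.5 -1 0 0 0 0.52" --pt "0 -0.5 -1 0 0 0 0.52" --pt "0 -0.5 -1 0 0 0 0.52"

```text
time: 2.03
position: [0.4823, -0.1363, 0.4042]
eef_rot: [-0.001, 0.498, 0.867, 0.0]
wrist_force: [-1.3, 0.4, 0.3]
width: 1.002
grip_force: 0.0
```

```bash
cat >> h.py <<'E'
def rot(psi,tilt=0,az=0):
    "tool down with y at angle psi (deg); then tool back leaned by tilt deg toward azimuth az"
    p=np.radians(psi); M=np.c_[[-np.sin(p),np.cos(p),0],[np.cos(p),np.sin(p),0],[0,0,-1]]
    a=np.radians(az); return R.from_rotvec(np.radians(tilt)*np.array([-np.sin(a),np.cos(a),0])).as_matrix()@M
def inc(pos,M,p0=None,M0=None):
    s=r.sense(); p0=s['position'] if p0 is None else p0
    if M0 is None: q=s['eef_rot']; M0=R.from_quat([q[1],q[2],q[3],q[0]]).as_matrix()
    return np.r_[M0.T@(np.array(pos)-p0)/.2, R.from_matrix(M0.T@M).as_rotvec()/(np.pi/2)].round(3)
E
python3 - <<'E'
from h import *
print(inc([.557,-.304,.275],rot(30)), r.sense()['joint_pos'].round(2))
E
```

```text
[-0.913 -0.099  0.645 -0.    -0.001  0.003] [-0.41  0.17  1.66  0.    1.32 -0.94]
```

move_arm --pt "0 -0.91 -0.1 0.2 0 0 0" --pt "0 -0.91 -0.1 0.4 0 0 0" --pt "0 -0.91 -0.1 0.64 0 0 0" --pt "0 -0.91 -0.1 0.64 0 0 0" --pt "0 -0.91 -0.1 0.64 0 0 0" --pt "0 -0.91 -0.1 0.64 0 0 0" --pt "0 -0.91 -0.1 0.64 0 0 0" --pt "0 -0.91 -0.1 0.64 0 0 0"

```text
time: 2.7
position: [0.557, -0.3015, 0.2754]
eef_rot: [-0.002, 0.496, 0.868, 0.0]
wrist_force: [-0.6, 0.6, 0.2]
width: 1.002
grip_force: 0.0
```

```bash
python3 - <<'E'
from h import *
a=grab('top');b=grab('scene')
save('v4.png',np.hstack([cv2.resize(a['img'][170:280,370:480],(400,400),interpolation=cv2.INTER_CUBIC),cv2.resize(b['img'][200:310,320:430],(400,400),interpolation=cv2.INTER_CUBIC)]))
print(inc([.557,-.304,.243],rot(30)))
E
```

```text
[-0.014 -0.009  0.174  0.     0.     0.006]
```

View pics/v4.png

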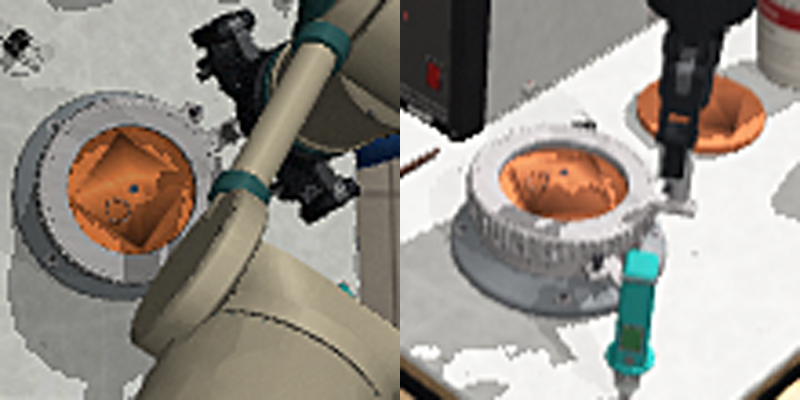

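The open gripper straddles the post: top-view fingers at crop (225,60) and (320,190), post under the middle at (228,130). In the scene view the post is at (677,190), just below the fingertips. I'll descend and grip.

move_arm --pt "0 -0.01 -0.01 0.17 0 0 0" --pt "0 -0.01 -0.01 0.17 0 0 0" --pt "0.5 -0.01 -0.01 0.17 0 0 0" --pt "1 -0.01 -0.01 0.17 0 0 0" --pt "1 -0.01 -0.01 0.17 0 0 0" --pt "1 -0.01 -0.01 0.17 0 0 0" --pt "1 -0.01 -0.01 0.17 0 0 0" --pt "1 -0.01 -0.01 0.17 0 0 0" --pt "1 -0.01 -0.01 0.17 0 0 0" --pt "1 -0.01 -0.01 0.17 0 0 0" --grip_force 30

```text
time: 3.63
position: [0.5568, -0.3047, 0.2436]
eef_rot: [0.001, 0.497, 0.868, 0.0]
wrist_force: [0.1, 2.0, 5.1]
width: 0.158
grip_force: 29.6
```

```bash
python3 - <<'E'
from h import *
s=r.sense();print(s['wrist_force'],s['grip_force'],s['width'])
c=np.array([.515,-.232]); p=s['position'];d=p[:2]-c; print(p,np.hypot(*d),np.degrees(np.arctan2(d[1],d[0])))
th=np.arctan2(d[1],d[0]); rad=np.hypot(*d)
for k in range(7,64,7):
    t=th-np.radians(k); print(k,inc([*(c+rad*np.array([np.cos(t),np.sin(t)])),p[2]],rot(30-k)).tolist())
E
```

```text
[0.13744306 2.03925161 5.06827398] 29.558175723650493 0.15785268804329167
[ 0.55678214 -0.30469643  0.24363566] 0.08384818758011749 -60.111943211488935
7 [0.004, -0.051, -0.0, 0.001, 0.001, 0.082]
14 [0.013, -0.101, -0.0, 0.001, 0.001, 0.16]
21 [0.029, -0.15, -0.0, 0.001, 0.001, 0.238]
28 [0.051, -0.196, -0.0, 0.001, 0.001, 0.316]
35 [0.078, -0.24, -0.0, 0.001, 0.001, 0.394]
42 [0.11, -0.28, -0.001, 0.001, 0.001, 0.471]
49 [0.147, -0.315, -0.001, 0.001, 0.0, 0.549]
56 [0.188, -0.346, -0.001, 0.001, 0.0, 0.627]
63 [0.232, -0.371, -0.001, 0.001, 0.0, 0.705]
```

move_arm --pt "1 0.001 -0.025 0 0 0 0.04" --pt "1 0.004 -0.05 0 0 0 0.08" --pt "1 0.008 -0.076 0 0 0 0.12" --pt "1 0.013 -0.101 0 0 0 0.16" --pt "1 0.021 -0.126 0 0 0 0.2" --pt "1 0.029 -0.15 0 0 0 0.238" --pt "1 0.04 -0.173 0 0 0 0.277" --pt "1 0.051 -0.196 0 0 0 0.316" --pt "1 0.064 -0.218 0 0 0 0.355" --pt "1 0.078 -0.24 0.001 0 0 0.394" --pt "1 0.094 -0.26 0.002 0 0 0.433" --pt "1 0.11 -0.28 0.003 0 0 0.471"

```text
time: 4.63
position: [0.4972, -0.3134, 0.2425]
eef_rot: [-0.0, 0.778, 0.628, 0.001]
wrist_force: [1.6, 3.9, 4.8]
width: 0.153
grip_force: 29.6
```

```bash
python3 - <<'E'
from h import *
s=r.sense();print(s['wrist_force'],s['grip_force'],s['width'],s['torque'])
c=np.array([.515,-.232]); p=s['position'];d=p[:2]-c; print(p,np.hypot(*d),np.degrees(np.arctan2(d[1],d[0])))
th=np.arctan2(d[1],d[0]); rad=np.hypot(*d)
for k in (4,8,12,14,16,18):
    t=th-np.radians(k); print(k,inc([*(c+.0838*np.array([np.cos(t),np.sin(t)])),p[2]],rot(-12-k)).tolist())
a=grab('top');b=grab('scene')
save('v5.png',np.hstack([cv2.resize(a['img'][170:280,370:480],(400,400),interpolation=cv2.INTER_CUBIC),cv2.resize(b['img'][220:310,330:420],(400,400),interpolation=cv2.INTER_CUBIC)]))
E
```

```text
[1.61075477 3.91183415 4.77820715] 29.605149372364394 0.15347889970319453 [ 0.63955868 -0.41675065  0.03129337]
[ 0.49719945 -0.31340239  0.24249368] 0.08332591626722045 -102.33491079351421
4 [-0.001, -0.029, -0.0, 0.001, -0.001, 0.043]
8 [0.002, -0.058, -0.0, 0.001, -0.001, 0.087]
12 [0.007, -0.087, -0.0, 0.001, -0.001, 0.131]
14 [0.01, -0.101, -0.0, 0.001, -0.001, 0.154]
16 [0.014, -0.115, -0.0, 0.001, -0.001, 0.176]
18 [0.019, -0.129, -0.0, 0.001, -0.001, 0.198]
```

View pics/v5.png

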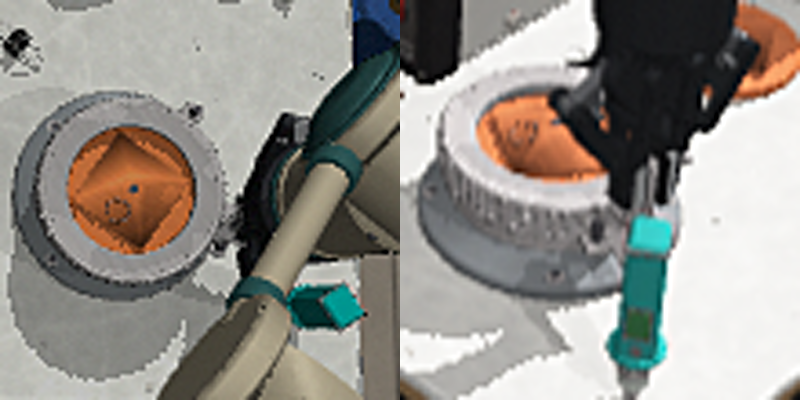

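The post is held and the collar has turned about 42° (top crop: gripper at (270,200), turquoise gauge clear at (330,305)). Now the last degrees, gently, watching the force.

move_arm --pt "1 0 -0.015 0 0 0 0.021" --pt "1 0 -0.029 0.001 0 0 0.043" --pt "1 0.001 -0.044 0.001 0 0 0.065" --pt "1 0.002 -0.058 0.002 0 0 0.087" --pt "1 0.002 -0.058 0.002 0 0 0.087"

```text
time: 5.15
position: [0.4869, -0.3104, 0.2425]
eef_rot: [0.001, 0.818, 0.575, 0.002]
wrist_force: [5.2, 4.6, 5.5]
width: 0.15
grip_force: 29.7
```

move_arm --pt "1 0 -0.008 0.001 0 0 0.011" --pt "1 0 -0.015 0.002 0 0 0.021" --pt "1 0 -0.015 0.002 0 0 0.021"

```text
time: 5.4
position: [0.485, -0.3096, 0.2425]
eef_rot: [0.002, 0.827, 0.562, 0.003]
wrist_force: [6.5, 5.2, 6.1]
width: 0.153
grip_force: 30.0
```

```bash
cat > st.py <<'E'
from h import *
s=r.sense()
c=np.array([.515,-.232]); p=s['position'];d=p[:2]-c;u=d/np.hypot(*d);t=np.array([u[1],-u[0]]);f=s['wrist_force']
print(p,'R',np.hypot(*d),'ang',np.degrees(np.arctan2(d[1],d[0])),'Ft',f[:2]@t,'Fr',f[:2]@u,'Fz',f[2],s['width'])
E
python3 st.py
```

```text
[ 0.4850036  -0.30964193  0.24247943] R 0.08323492558999583 ang -111.12367776596601 Ft -4.176726965285145 Fr -7.188555795869718 Fz 6.067039777374733 0.1533652160338307
```

move_arm --pt "1 0.003 -0.008 0.001 0 0 0.011" --pt "1 0.005 -0.015 0.002 0 0 0.021" --pt "1 0.005 -0.015 0.002 0 0 0.021"

```text
time: 5.65
position: [0.4842, -0.3088, 0.2425]
eef_rot: [0.005, 0.837, 0.548, 0.004]
wrist_force: [11.0, 2.4, 2.8]
width: 0.149
grip_force: 30.4
```

```bash
python3 st.py
```

```text
[ 0.48416667 -0.30880355  0.24250707] R 0.0827615868231419 ang -111.87334366515024 Ft -9.27128830052669 Fr -6.356213342540038 Fz 2.7530121942114283 0.1485765591214911
```

move_arm --pt "1 0.002 -0.008 0.001 0 0 0.011" --pt "1 0.003 -0.015 0.002 0 0 0.021" --pt "1 0.003 -0.015 0.002 0 0 0.021"

```text
time: 5.9
position: [0.4833, -0.308, 0.2425]
eef_rot: [0.007, 0.846, 0.534, 0.005]
wrist_force: [16.3, 1.7, 0.1]
width: 0.153
grip_force: 31.4
```

```bash
python3 st.py
```

```text
[ 0.48333076 -0.30803303  0.24249717] R 0.0823648137454321 ang -112.61267623881696 Ft -14.430842328715855 Fr -7.847924614046844 Fz 0.13059780702729698 0.15324820602086306
```

move_arm --pt "1 0.004 -0.008 0 0 0 0" --pt "1 0.006 -0.015 0 0 0 0" --pt "1 0.006 -0.02 0 0 0 0" --pt "1 0.006 -0.02 0 0 0 0"

```text
time: 6.23
position: [0.4822, -0.3071, 0.2426]
eef_rot: [0.011, 0.846, 0.534, 0.006]
wrist_force: [21.9, -3.9, -5.9]
width: 0.15
grip_force: 32.9
```

```bash
python3 st.py
```

```text
[ 0.48218259 -0.30709014  0.24261276] R 0.08194822191094342 ang -113.60726615027971 Ft -21.60343982741169 Fr -5.2116085271096955 Fz -5.876077475899657 0.15006043060262625
```

move_arm --pt "1 0 0.015 0 0 0 0" --pt "1 0 0.03 0 0 0 0" --pt "1 0 0.03 0 0 0 0" --pt "0 0 0.03 0 0 0 0" --pt "0 0 0.03 0 0 0 0" --pt "0 0 0.03 0 0 0 0" --pt "0 0 0.03 0 0 0 0" --pt "0 0 0.03 -0.3 0 0 0" --pt "0 0 0.03 -0.6 0 0 0" --pt "0 0 0.03 -0.6 0 0 0" --pt "0 0 0.03 -0.6 0 0 0"

```text
time: 7.15
position: [0.4816, -0.3076, 0.3681]
eef_rot: [0.007, 0.845, 0.534, 0.002]
wrist_force: [1.3, 0.2, 0.1]
width: 1.002
grip_force: 0.0
```

```bash
python3 st.py; python3 - <<'E'
from h import *
print(inc([.36,.0,.42],rot(0)),inc([.36,.0,.42],rot(-90)))
print(r.sense()['joint_pos'])
E
```

```text
[ 0.48159892 -0.30758657  0.36808741] R 0.08263753489123124 ang -113.84023750125495 Ft -1.1413619173979908 Fr -0.7147270873303684 Fz 0.10338660560974411 1.001580841064077
[ 1.126 -1.206 -0.28   0.008  0.004 -0.283] [ 1.126 -1.206 -0.28   0.009 -0.003  0.717]
[-6.90020988e-01  2.89225332e-01  1.57905352e+00 -3.15544218e-04
  1.25906238e+00 -2.45808509e-01]
```

move_arm --pt "0 0.88 -0.5 0 0 0 0.72" --pt "0 0.88 -0.5 0 0 0 0.72" --pt "0 0.88 -0.5 0 0 0 0.72" --pt "0 0.88 -0.5 0 0 0 0.72" --pt "0 0.88 -0.5 0 0 0 0.72" --pt "0 0.88 -0.5 0 0 0 0.72" --pt "0 0.88 -0.5 0 0 0 0.72" --pt "0 0.88 -0.5 0 0 0 0.72" --pt "0 0.88 -0.5 0 0 0 0.72" --pt "0 0.88 -0.5 0 0 0 0.72"

```text
time: 7.98
position: [0.4651, -0.1041, 0.36]
eef_rot: [-0.0, 1.0, -0.004, -0.001]
wrist_force: [-0.1, 0.5, 0.8]
width: 1.004
grip_force: 0.0
```

```bash
python3 - <<'E'
from h import *
print(inc([.448,.095,.30],rot(-90)))
a=grab('top');b=grab('scene');np.save('capT.npy',np.c_[world(a).reshape(-1,3),a['img'].reshape(-1,3)]);np.save('capS.npy',np.c_[world(b).reshape(-1,3),b['img'].reshape(-1,3)])
save('v6.png',np.hstack([cv2.resize(a['img'][185:260,365:440],(400,400),interpolation=cv2.INTER_CUBIC),cv2.resize(b['img'][225:295,330:400],(400,400),interpolation=cv2.INTER_CUBIC)]))
import pickle; pickle.dump((a,b),open('ab.pkl','wb'))
for n,d in(('top',a),('scene',b)):
    P=world(d).reshape(-1,3)
    for lo,hi in((.095,.108),(.072,.095)):
        h=P[(P[:,2]>lo)&(P[:,2]<hi)&(P[:,0]>.45)&(P[:,0]<.62)&(P[:,1]<-.27)&(P[:,1]>-.345)]
        if len(h): e=h.mean(0)[:2]-[.515,-.232]; print(n,'post',len(h),h.mean(0).round(4),np.hypot(*e),np.degrees(np.arctan2(e[1],e[0])))
    h=P[(P[:,2]>.036)&(P[:,2]<.05)&(abs(P[:,0]-.448)<.06)&(abs(P[:,1]-.126)<.09)];print('holder',cv2.minAreaRect(h[:,:2].astype(np.float32)))
    h=P[(P[:,2]>.1)&(P[:,2]<.135)&(abs(P[:,0]-.448)<.04)&(abs(P[:,1]-.09)<.04)];print(np.percentile(h,[2,50,98],axis=0))
    h=P[(P[:,2]>.1)&(P[:,2]<.15)&(P[:,0]>.48)&(P[:,0]<.7)&(P[:,1]>0)&(P[:,1]<.2)];print('supply',np.percentile(h,2,axis=0) if len(h) else 0)
E
```

```text
[-0.094 -0.995  0.3   -0.     0.001 -0.005]
top post 23 [ 0.4845 -0.3098  0.0994] 0.08354612619922765 -111.43436297600194
top post 13 [ 0.4841 -0.305   0.0841] 0.07929653360298637 -112.91184562394281
holder ((0.44886308908462524, 0.1258261352777481), (0.12975794076919556, 0.06600280106067657), 88.90697479248047)
[[0.43459278 0.08435324 0.11304566]
 [0.44706375 0.09429113 0.12615349]
 [0.46163442 0.10648366 0.13127315]]
supply [0.53879576 0.09246168 0.10343054]
scene post 22 [ 0.4835 -0.3125  0.0987] 0.0863990122548101 -111.38205711503662
scene post 41 [ 0.4813 -0.3138  0.0832] 0.08851622918597539 -112.40676426057037
holder ((0.4492782950401306, 0.12341083586215973), (0.13642635941505432, 0.07204704731702805), 88.32221221923828)
[[0.43428697 0.08222666 0.10027778]
 [0.44366758 0.08764472 0.11743507]
 [0.45966949 0.10408831 0.12882075]]
supply [0.53837781 0.00297856 0.10058733]
```

View pics/v6.png

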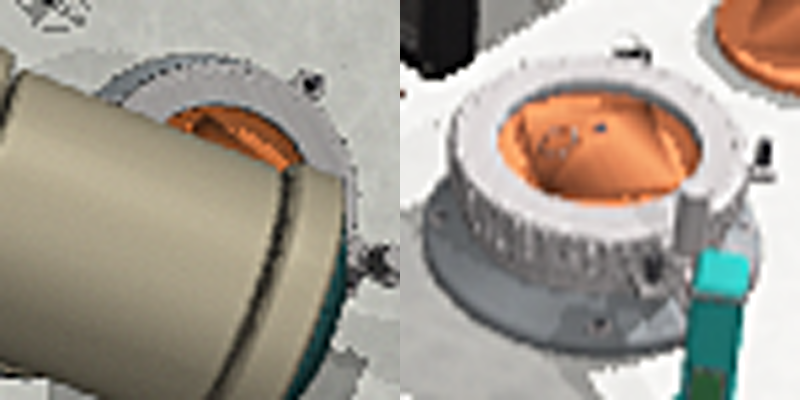

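In the scene half the post is at (692,215), past the tab. One stop pin is at (652,270) and the open-end pin at (765,155). The arm covers the top view. I'll check the lever against the tab line numerically, using the first top view for the tab.

```bash
python3 - <<'E'
from h import *
import pickle
for n in('top','scene'):
    P=np.load(n+'.npy'); e=P[:,:2]-[.515,-.232]; rr=np.hypot(*e.T); an=np.degrees(np.arctan2(e[:,1],e[:,0]))
    m=(rr>.070)&(rr<.11)&(P[:,2]>.03)&(P[:,2]<.075)&(an<-20)&(an>-140)
    for lo,hi in((.070,.08),(.08,.09),(.09,.105)):
        k=m&(rr>lo)&(rr<hi); print(n,lo,sorted([(round(a),round(z*1000)) for a,z in zip(an[k],P[k,2])]))
a,b=pickle.load(open('ab.pkl','rb'))
for n,d in(('top',a),('scene',b)):
    P=world(d).reshape(-1,3); e=P[:,:2]-[.515,-.232]; rr=np.hypot(*e.T); an=np.degrees(np.arctan2(e[:,1],e[:,0]))
    k=(rr>.075)&(rr<.105)&(P[:,2]>.03)&(P[:,2]<.11)&(an<-80)&(an>-140);print('now',n,sorted([(round(x),round(z*1000)) for x,z in zip(an[k],P[k,2])]))
E
```

```text
top 0.07 [(-126, 39), (-126, 46), (-125, 39), (-125, 47), (-124, 44), (-123, 43), (-123, 45), (-123, 59), (-122, 46), (-122, 61), (-121, 48), (-121, 58), (-120, 46), (-120, 56), (-120, 60), (-119, 46), (-119, 53), (-119, 59), (-117, 44), (-116, 43), (-115, 43), (-115, 46), (-115, 48), (-114, 46), (-113, 45), (-112, 43), (-112, 45), (-111, 44), (-111, 48), (-110, 46), (-109, 41), (-109, 48), (-107, 42), (-107, 44), (-107, 45), (-64, 58), (-64, 62), (-64, 62), (-63, 58), (-63, 59), (-62, 62), (-62, 67), (-61, 61), (-61, 66), (-60, 64), (-60, 74), (-59, 64), (-59, 65), (-58, 61), (-58, 62), (-57, 58), (-57, 69), (-56, 59), (-56, 64), (-56, 66), (-55, 63), (-54, 59), (-54, 60), (-53, 60), (-53, 61), (-44, 43), (-44, 45), (-43, 42), (-42, 56), (-41, 45), (-40, 54), (-40, 55), (-39, 48), (-39, 58), (-38, 42), (-38, 50), (-38, 55), (-37, 42), (-37, 45), (-36, 41), (-35, 45)]
top 0.08 [(-125, 43), (-123, 44), (-122, 46), (-116, 41), (-115, 42), (-115, 48), (-114, 42), (-114, 44), (-114, 46), (-113, 43), (-112, 42), (-112, 46), (-111, 44), (-111, 44), (-110, 43), (-110, 45), (-109, 42), (-109
[... 4747 characters left out ...]
-114, 99), (-113, 43), (-113, 45), (-113, 45), (-113, 46), (-113, 46), (-113, 62), (-113, 69), (-113, 74), (-113, 77), (-113, 84), (-113, 85), (-113, 91), (-113, 96), (-113, 99), (-113, 99), (-113, 100), (-113, 103), (-112, 44), (-112, 47), (-112, 62), (-112, 65), (-112, 77), (-112, 78), (-112, 81), (-112, 89), (-112, 91), (-112, 99), (-112, 99), (-111, 65), (-111, 68), (-111, 72), (-111, 80), (-111, 84), (-111, 86), (-111, 89), (-111, 91), (-111, 94), (-111, 97), (-111, 99), (-111, 100), (-111, 103), (-110, 72), (-110, 80), (-110, 90), (-110, 96), (-109, 87), (-109, 91), (-109, 95), (-109, 99), (-109, 99), (-108, 77), (-108, 80), (-108, 83), (-108, 100), (-108, 100), (-107, 72), (-105, 97)]
```

The tab spans about -107° to -116° (centre -111.5°). The post is now at about -111.5° with its stop pin right behind at -120°, and the push met 20 N, so the collar is locked. Next, the gauge.

move_arm --pt "0 -0.09 -0.99 0 0 0 0" --pt "0 -0.09 -0.99 0 0 0 0" --pt "0 -0.09 -0.99 0 0 0 0" --pt "0 -0.09 -0.99 0.25 0 0 0" --pt "0 -0.09 -0.99 0.25 0 0 0" --pt "0 -0.09 -0.99 0.25 0 0 0" --pt "0 -0.09 -0.99 0.25 0 0 0"

```text
time: 8.67
position: [0.4471, 0.0953, 0.3088]
eef_rot: [0.0, 1.0, 0.0, -0.002]
wrist_force: [0.2, -0.2, 0.2]
width: 0.998
grip_force: 0.0
```

```bash
python3 - <<'E'
from h import *
print(inc([.448,.0955,.257],rot(-91)),r.sense()['position'])
# cap estimate from scene & first top image
import pickle
a,b=pickle.load(open('ab.pkl','rb'))
t=grab('top'); pickle.dump(t,open('t2.pkl','wb'))
img=cv2.resize(t['img'][185:260,365:440],(600,600),interpolation=cv2.INTER_CUBIC); save('cap.png',img)
E
```

```text
[ 0.006 -0.001  0.259  0.     0.003  0.011] [0.44712264 0.09527511 0.30876113]
```

View pics/cap.png

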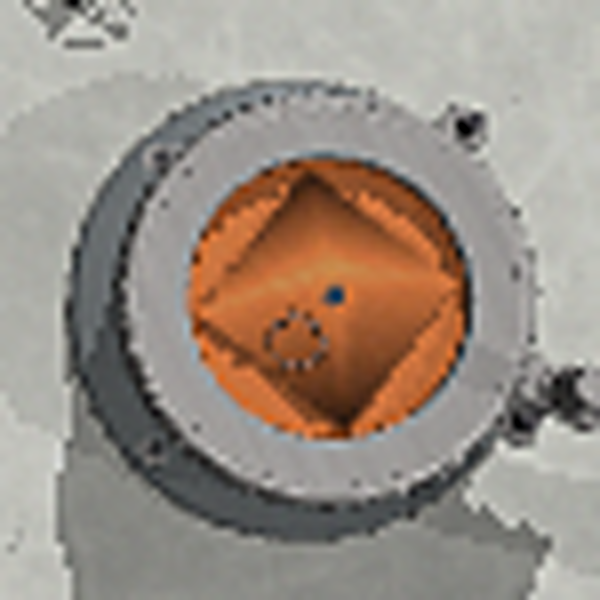

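The top view is unobstructed. In this 8x crop from (365,185), the ring is at (297,338), the apex dot at (335,294), and the square's corners at (310,170), (458,285), (345,430) and (200,318). The lever post at (570,390) sits right beside its stop pin at (520,410). I'll fit the cap pose from these points and grip the gauge.

move_arm --pt "0 0.006 0 0.13 0 0 0.01" --pt "0 0.006 0 0.26 0 0 0.01" --pt "0 0.006 0 0.26 0 0 0.01" --pt "0.6 0.006 0 0.26 0 0 0.01" --pt "1 0.006 0 0.26 0 0 0.01" --pt "1 0.006 0 0.26 0 0 0.01" --pt "1 0.006 0 0.26 0 0 0.01" --pt "1 0.006 0 0.26 0 0 0.01" --pt "1 0.006 0 0.26 0 0 0.01" --pt "1 0.006 0 0.26 0 0 0.01" --grip_force 40

```text
time: 9.55
position: [0.4501, 0.094, 0.2593]
eef_rot: [-0.0, 1.0, -0.01, 0.001]
wrist_force: [0.8, 1.3, 4.6]
width: 0.255
grip_force: 43.0
```

```bash
cat > cap.py <<'E'
from h import *
import pickle
from scipy.optimize import least_squares
t=pickle.load(open('t2.pkl','rb'));_,b=pickle.load(open('ab.pkl','rb'))
up=lambda c,s,o:(np.array(c)+.5)/s-.5+o
top=up([(297,338),(335,294),(310,170),(458,285),(345,430),(200,318)],8,np.array([365,185]))
sc=up([(158,140),(200,128)],400/70,np.array([330,225]))
h=.031
L=np.array([[-.0192,0,.0635],[0,0,.069],[h,h,.058],[h,-h,.058],[-h,-h,.058],[-h,h,.058]])
def W(p): c,s=np.cos(p[2]),np.sin(p[2]); M=np.array([[c,-s,0],[s,c,0],[0,0,1]]); return L@M.T+[p[0],p[1],0]
f=lambda p:(proj(t,W(p))-top).ravel()
g=lambda p:(proj(b,W(p)[:2])-sc).ravel()
for nm,F in(('top',f),('both',lambda p:np.r_[f(p),g(p)])):
    s=least_squares(F,[.515,-.232,-.75],loss='soft_l1',f_scale=.5); print(nm,s.x,np.degrees(s.x[2]),F(s.x).round(2),'ring',W(s.x)[0])
E
python3 cap.py; python3 -c "
from h import *
s=r.sense();print(s['position'],s['wrist_force'],s['width']*85)"
```

```text
top [ 0.51510322 -0.2323738  -0.65943763] -37.78299315005711 [-0.06  0.63 -0.03  0.3   0.03 -0.14  0.12 -0.17  0.21 -0.   -0.29 -0.49] ring [ 0.49992875 -0.22061049  0.0635    ]
both [ 0.51533884 -0.23261835 -0.65954677] -37.78924644308132 [ 0.03  0.54  0.06  0.21  0.12 -0.23  0.21 -0.26  0.3  -0.09 -0.19 -0.58
 -0.33 -0.06 -0.35 -0.05] ring [ 0.50016566 -0.22085338  0.0635    ]
[0.45011652 0.09398267 0.25930561] [0.8435073  1.27296957 4.62104723] 21.692233752609763
```

Cap fit is good: ring at (0.500, -0.221, 0.0635), face normal towards azimuth 142°. The gauge is gripped at 21.7 mm, matching its 22 mm body. Lifting.

move_arm --pt "1 0 0 -0.06 0 0 0" --pt "1 0 0 -0.12 0 0 0" --pt "1 0 0 -0.18 0 0 0" --pt "1 0 0 -0.25 0 0 0" --pt "1 0 0 -0.35 0 0 0" --pt "1 0 0 -0.55 0 0 0" --pt "1 0 0 -0.55 0 0 0" --pt "1 0 0 -0.55 0 0 0"

```text
time: 10.22
position: [0.4502, 0.0938, 0.3704]
eef_rot: [0.0, 1.0, -0.01, 0.002]
wrist_force: [-0.1, 0.7, -2.0]
width: 0.251
grip_force: 42.4
```

```bash
python3 - <<'E'
from h import *
s=r.sense();print(s['position'],s['eef_rot'],s['wrist_force'],s['width']*85)
n=np.array([np.sin(.43633)*np.cos(np.radians(142.2)),np.sin(.43633)*np.sin(np.radians(142.2)),np.cos(.43633)])
ring=np.array([.5005,-.221,.0635])
for psi in(-91,-60,-38): 
    M=rot(psi,25,142.2); print(psi,M[:,2],-n, inc(ring+n*(.2513+.05),M))
b=grab('scene'); save('held.png',cv2.resize(b['img'][110:240,210:330],(554,600),interpolation=cv2.INTER_CUBIC))
P=world(b).reshape(-1,3)
d=P-s['position']; m=(np.hypot(d[:,0],d[:,1])<.05)
for lo in np.arange(.1,.27,.015):
    q=P[m&(-d[:,2]>lo)&(-d[:,2]<lo+.015)]
    if len(q)>3: print(round(lo,3),len(q),(q.min(0)-s['position'])[:2].round(4),(q.max(0)-s['position'])[:2].round(4))
E
```

```text
[0.45018357 0.09380465 0.37043454] [ 1.63086311e-06  9.99947963e-01 -9.89366014e-03  2.48751008e-03] [-0.12557818  0.72603349 -2.01094898] 21.371691258921594
-91 [ 0.33393394 -0.25902571 -0.90630779] [ 0.33393228 -0.25902443 -0.90630876] [-0.229  1.189  0.168 -0.166  0.219 -0.002]
-60 [ 0.33393394 -0.25902571 -0.90630779] [ 0.33393228 -0.25902443 -0.90630876] [-0.229  1.189  0.168 -0.221  0.169 -0.341]
-38 [ 0.33393394 -0.25902571 -0.90630779] [ 0.33393228 -0.25902443 -0.90630876] [-0.229  1.189  0.168 -0.256  0.127 -0.581]
0.1 103 [-0.0183 -0.0491] [0.0115 0.0487]
0.115 108 [-0.0146 -0.0474] [0.0122 0.049 ]
0.13 73 [-0.0161 -0.0291] [0.0082 0.0363]
0.145 70 [-0.0155 -0.0278] [0.0069 0.0223]
0.16 56 [-0.015  -0.0274] [0.0112 0.0166]
0.175 49 [-0.0165 -0.019 ] [0.0089 0.0094]
0.19 47 [-0.0175 -0.0139] [0.0094 0.0133]
0.205 41 [-0.0162 -0.0182] [0.0105 0.005 ]
0.22 29 [-0.0111 -0.0138] [0.0054 0.0042]
0.235 14 [-0.0111 -0.0085] [0.0053 0.0026]
```

View pics/held.png

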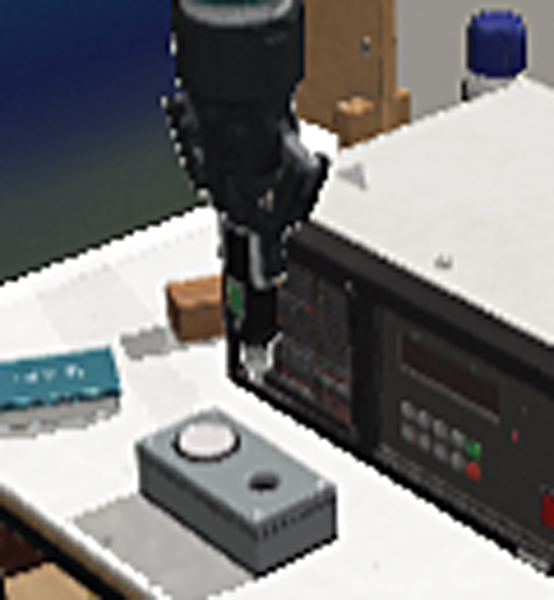

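Gauge held upright and clear of the holder: tip at crop (258,372), the hole (265,482) empty. Now carry it round the front towards the cap, tilting on the way.

move_arm --pt "1 -0.2 0.1 0 0 0 0" --pt "1 -0.3 0.3 0 0 0 0" --pt "1 -0.3 0.5 0 -0.04 0.055 0" --pt "1 -0.3 0.7 0 -0.08 0.11 0" --pt "1 -0.3 0.8 0 -0.12 0.16 0" --pt "1 -0.3 0.8 0 -0.166 0.219 0" --pt "1 -0.3 0.8 0 -0.166 0.219 0" --pt "1 -0.3 0.8 0 -0.166 0.219 0"

```text
time: 10.93
position: [0.385, -0.0646, 0.3667]
eef_rot: [0.13, 0.977, -0.01, 0.166]
wrist_force: [-0.0, 0.2, -1.4]
width: 0.252
grip_force: 42.3
```

```bash
cat > tgt.py <<'E'
from h import *
import sys
n=np.array([np.sin(.43633)*np.cos(np.radians(142.2)),np.sin(.43633)*np.sin(np.radians(142.2)),np.cos(.43633)])
ring=np.array([.5005,-.221,.0635]);off=-.002;M=rot(-91,25,142.2)
s=r.sense();q=s['eef_rot'];Mc=R.from_quat([q[1],q[2],q[3],q[0]]).as_matrix()
for g in map(float,sys.argv[1:]): print(g,inc(ring+n*(.2513+g)-off*M[:,0],M))
tip=s['position']+.2513*Mc[:,2]+off*Mc[:,0]; e=tip-ring
print('tip-ring along n',e@n,'inplane',(e-n*(e@n)).round(4),'tilt err deg',np.degrees(np.arccos(min(1,-Mc[:,2]@n))),'F.n',s['wrist_force']@n,s['wrist_force'],s['time'])
E
python3 tgt.py .05 .015
```

```text
0.05 [ 0.022  0.336  0.262 -0.001  0.008 -0.001]
0.015 [ 0.024  0.337  0.437 -0.001  0.008 -0.001]
tip-ring along n 0.10264098317605634 inplane [-0.002   0.0652 -0.0194] tilt err deg 0.6969472903731402 F.n -1.1980261276636837 [-0.02381123  0.17891165 -1.38178069] 10.9333
```

move_arm --pt "1 0.02 0.17 0 0 0.008 0" --pt "1 0.02 0.34 0 0 0.008 0" --pt "1 0.02 0.34 0.1 0 0.008 0" --pt "1 0.02 0.34 0.2 0 0.008 0" --pt "1 0.02 0.34 0.3 0 0.008 0" --pt "1 0.02 0.34 0.4 0 0.008 0" --pt "1 0.02 0.34 0.4 0 0.008 0" --pt "1 0.02 0.34 0.4 0 0.008 0"

```text
time: 11.6
position: [0.4123, -0.1509, 0.3128]
eef_rot: [0.129, 0.976, -0.009, 0.173]
wrist_force: [-0.3, -0.5, -0.1]
width: 0.252
grip_force: 42.2
```

```bash
python3 tgt.py .012 0; python3 - <<'E'
from h import *
a=grab('top');b=grab('scene')
save('near.png',np.hstack([cv2.resize(a['img'][190:250,370:430],(400,600),interpolation=cv2.INTER_CUBIC)[:, :400] if 0 else cv2.resize(a['img'][190:250,370:430],(400,400),interpolation=cv2.INTER_CUBIC),cv2.resize(b['img'][225:275,335:385],(400,400),interpolation=cv2.INTER_CUBIC)]))
E
```

```text
0.012 [-0.007 -0.004  0.051 -0.002 -0.001 -0.001]
0.0 [-0.007 -0.004  0.111 -0.002 -0.001 -0.001]
tip-ring along n 0.022281219397167498 inplane [0.0017 0.     0.0006] tilt err deg 0.20768669777901666 F.n -0.09391742925677202 [-0.25375749 -0.50754458 -0.05206702] 11.6
```

View pics/near.png

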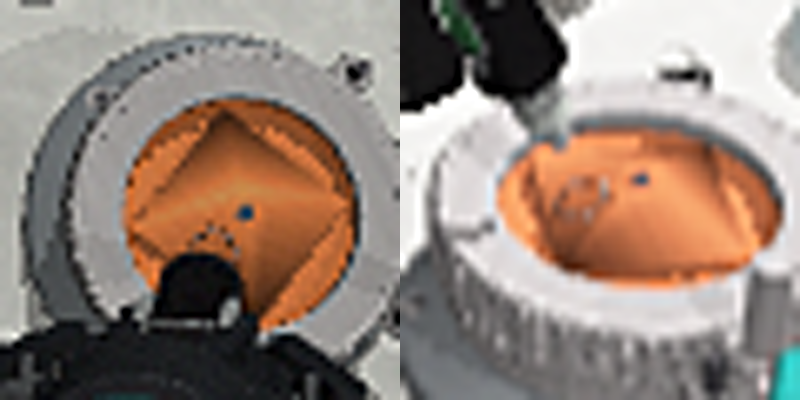

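Scene half: foot end at (555,143), ring at (583,198). In the top view the guard rim partly hides the ring at (215,240). I'll compare the foot's pixel with its predicted one.

```bash
cat >> tgt.py <<'E'
import pickle
_,b=pickle.load(open('ab.pkl','rb'))
print('pred tip px',proj(b,tip),'ring px',proj(b,ring),'per mm x,y',proj(b,tip+[.001,0,0])-proj(b,tip),proj(b,tip+[0,.001,0])-proj(b,tip),'n',proj(b,tip+n*.001)-proj(b,tip))
E
python3 tgt.py|tail -1; python3 -c "
from h import *
print(((np.array([[155,143],[183,198]])+.5)/8-.5+[335,225]))"
```

```text
pred tip px [[354.94847905 241.82184429]] ring px [[357.03777485 249.00078761]] per mm x,y [[ 0.25790321 -0.16194458]] [[-0.28535421 -0.17147186]] n [[-0.14135558 -0.26670457]]
[[353.9375 242.4375]
 [357.4375 249.3125]]
```

```bash
cat > cloud.py <<'E'
exec(open('tgt.py').read().split('import pickle')[0].replace('map(float,sys.argv[1:])','[]'))
for nm in('scene','top'):
    d=grab(nm);P=world(d);z=n
    yv=np.cross(n,[0,0,1]);yv/=np.linalg.norm(yv);xv=np.cross(yv,n) # xv upslope
    if xv[2]<0: xv=-xv
    q=P.reshape(-1,3)-tip; H=q@n;A=q@xv;B=q@yv
    v,u=np.mgrid[:400,:640]
    vd=-(d['R'].T@d['t'])-tip; vd/=np.linalg.norm(vd); print(nm,'view dir a,b,n',vd@xv,vd@yv,vd@n)
    for lo in range(-12,44,4):
        m=(H>lo/1e3)&(H<=(lo+4)/1e3)&(np.hypot(A,B)<.024)
        if m.sum()>1: print(lo,m.sum(),'A',(A[m].min()*1e3).round(1),(A[m].max()*1e3).round(1),'B',(B[m].min()*1e3).round(1),(B[m].max()*1e3).round(1),d['img'].reshape(-1,3)[m].mean(0).astype(int), 'px',u.ravel()[m].mean().round(1),v.ravel()[m].mean().round(1))
E
python3 cloud.py
```

```text
tip-ring along n 0.023891925193691876 inplane [ 0.0036 -0.0011  0.0016] tilt err deg 0.3638994698857727 F.n -0.21014079714581757 [-0.16037204 -0.46926851 -0.15683639] 11.7
scene view dir a,b,n 0.10236407083676739 -0.7741838254095615 0.6246286908843869
0 3 A 0.6 3.7 B -5.3 -2.3 [160 145 141] px 355.7 241.7
4 4 A -3.3 1.8 B -6.3 -1.5 [116 121 123] px 354.0 241.2
12 4 A -6.0 4.8 B -10.3 -5.5 [151 156 151] px 353.5 239.5
16 11 A -7.2 8.8 B -12.9 -3.7 [154 157 153] px 353.4 238.5
20 6 A -0.9 8.8 B -9.5 -3.0 [131 133 131] px 353.7 236.8
24 10 A -6.9 7.6 B -10.6 -2.6 [97 99 98] px 351.7 236.5
28 3 A -0.8 4.9 B -12.4 -8.4 [81 82 81] px 352.3 235.7
36 15 A -11.8 14.8 B -18.0 -3.5 [12 11 11] px 350.9 234.1
40 24 A -15.0 15.8 B -17.7 -2.0 [18 17 18] px 350.3 232.8
top view dir a,b,n 0.2744283644956394 0.10478577149948735 0.9558812765461545
36 14 A -10.6 14.5 B -10.3 15.5 [24 20 20] px 400.6 229.3
40 14 A -6.8 16.2 B -11.1 15.4 [25 19 19] px 399.9 229.5
```

move_arm --pt "1 -0.008 -0.004 0.03 -0.002 0 0" --pt "1 -0.008 -0.004 0.06 -0.002 0 0" --pt "1 -0.008 -0.004 0.08 -0.002 0 0" --pt "1 -0.008 -0.004 0.08 -0.002 0 0" --pt "1 -0.008 -0.004 0.08 -0.002 0 0" --pt "1 -0.008 -0.004 0.08 -0.002 0 0"

```text
time: 12.3
position: [0.4162, -0.1548, 0.2991]
eef_rot: [0.133, 0.975, -0.009, 0.175]
wrist_force: [-0.2, 0.8, -0.2]
width: 0.253
grip_force: 42.3
```

```bash
python3 tgt.py 0.002 0 -.004; sleep 0; python3 cloud.py
```

```text
0.002 [-0.002 -0.005  0.027  0.002 -0.004 -0.001]
0.0 [-0.002 -0.005  0.037  0.002 -0.004 -0.001]
-0.004 [-0.002 -0.005  0.057  0.002 -0.004 -0.001]
tip-ring along n 0.007487870507753448 inplane [ 0.0017 -0.0016  0.0011] tilt err deg 0.4117365606421954 F.n 0.14702492510946552 [-0.21557754  0.84224368 -0.15792086] 12.3
pred tip px [[356.90434808 246.71751199]] ring px [[357.03777485 249.00078761]] per mm x,y [[ 0.25531204 -0.16327773]] [[-0.28448304 -0.17275486]] n [[-0.13958376 -0.26282602]]
tip-ring along n 0.007487870507753448 inplane [ 0.0017 -0.0016  0.0011] tilt err deg 0.4117365606421954 F.n 0.14702492510946552 [-0.21557754  0.84224368 -0.15792086] 12.3
scene view dir a,b,n 0.10263998514561597 -0.7670864323902687 0.6332799054857794
-12 87 A -23.8 21.9 B -23.7 20.4 [194 117  79] px 358.3 250.4
-8 46 A -15.5 13.2 B -19.2 18.7 [189 113  76] px 356.8 249.5
0 3 A 0.2 3.7 B -7.2 -1.9 [169 146 136] px 357.7 246.7
4 5 A -3.1 2.8 B -5.3 -2.6 [128 131 132] px 356.2 246.0
12 6 A -3.9 8.4 B -8.9 -0.2 [176 178 172] px 356.3 244.0
16 9 A -7.2 6.7 B -9.1 -5.2 [139 145 143] px 354.8 243.7
20 7 A -5.9 8.9 B -12.0 -3.4 [122 125 123] px 355.1 242.0
24 7 A -7.0 7.6 B -9.5 -2.2 [ 99 101 101] px 354.0 241.3
28 5 A -1.5 5.3 B -12.4 -8.8 [87 88 87] px 354.0 241.0
36 18 A -13.5 14.2 B -18.6 -0.9 [10  9 10] px 352.7 238.8
40 24 A -14.9 16.3 B -16.2 -0.9 [25 24 25] px 352.2 237.5
top view dir a,b,n 0.27163004477585834 0.10464590276597786 0.956695538721363
-12 68 A -20.4 22.7 B -23.2 22.5 [173  99  55] px 402.7 224.3
-8 42 A -15.8 14.1 B -21.9 23.0 [168  96  53] px 401.4 224.7
36 14 A -10.1 13.8 B -14.1 15.0 [21 16 16] px 400.1 229.0
40 17 A -3.1 15.2 B -10.5 15.7 [20 18 18] px 402.9 228.7
```

move_arm --pt "1 -0.002 -0.003 0.01 0 -0.003 0" --pt "1 -0.002 -0.003 0.02 0 -0.003 0" --pt "1 -0.002 -0.003 0.03 0 -0.003 0" --pt "1 -0.002 -0.003 0.03 0 -0.003 0" --pt "1 -0.002 -0.003 0.03 0 -0.003 0"

```text
time: 12.82
position: [0.4179, -0.1557, 0.2932]
eef_rot: [0.133, 0.976, -0.01, 0.173]
wrist_force: [0.1, -0.1, -0.4]
width: 0.254
grip_force: 42.3
```

```bash
python3 tgt.py 0 -.004
```

```text
0.0 [ 0.001 -0.001  0.007  0.002 -0.001 -0.001]
-0.004 [ 0.001 -0.001  0.027  0.002 -0.001 -0.001]
tip-ring along n 0.0013850803055380728 inplane [ 0.0002 -0.001   0.0003] tilt err deg 0.19646278517793514 F.n -0.44121107985204616 [ 0.07128515 -0.07084194 -0.44031007] 12.8167
pred tip px [[357.16889979 248.67909171]] ring px [[357.03777485 249.00078761]] per mm x,y [[ 0.25451899 -0.16379788]] [[-0.28386963 -0.17325456]] n [[-0.13910236 -0.26127107]]
```

move_arm --pt "1 0 0 0.005 0 0 0" --pt "1 0 0 0.01 0 0 0" --pt "1 0 0 0.01 0 0 0" --pt "1 0 0 0.01 0 0 0"

```text
time: 13.15
position: [0.4186, -0.1562, 0.2917]
eef_rot: [0.133, 0.976, -0.01, 0.173]
wrist_force: [-0.8, 0.2, 0.4]
width: 0.252
grip_force: 42.4
```

```bash
python3 tgt.py 0 -.004
```

```text
0.0 [-0.    -0.002 -0.002  0.002 -0.001 -0.001]
-0.004 [-0.    -0.002  0.018  0.002 -0.001 -0.001]
tip-ring along n -0.0003644191804168188 inplane [ 0.0004 -0.0011  0.0005] tilt err deg 0.2278634404442302 F.n 0.649821689051731 [-0.83057718  0.15205732  0.36751117] 13.15
pred tip px [[357.52332124 249.07138716]] ring px [[357.03777485 249.00078761]] per mm x,y [[ 0.25414968 -0.16385908]] [[-0.28381968 -0.17330923]] n [[-0.1388368  -0.26089335]]
```

move_arm --pt "1 0 0 0.003 0 0 0" --pt "1 0 0 0.005 0 0 0" --pt "1 0 0 0.005 0 0 0" --pt "1 0 0 0.005 0 0 0"

```text
time: 13.48
position: [0.4189, -0.1565, 0.2908]
eef_rot: [0.133, 0.976, -0.01, 0.173]
wrist_force: [-0.1, 0.3, 0.2]
width: 0.252
grip_force: 42.4
```

```bash
python3 tgt.py | head -1
```

```text
tip-ring along n -0.0013748086851704958 inplane [ 0.0004 -0.0011  0.0005] tilt err deg 0.22751281888710023 F.n 0.3005612730261589 [-0.05087615  0.34583556  0.21404651] 13.4833
```

move_arm --pt "1 0 0 0.003 0 0 0" --pt "1 0 0 0.005 0 0 0" --pt "1 0 0 0.005 0 0 0" --pt "1 0 0 0.005 0 0 0"

```text
time: 13.82
position: [0.4193, -0.1568, 0.2898]
eef_rot: [0.133, 0.976, -0.01, 0.173]
wrist_force: [-0.1, 0.0, 1.1]
width: 0.256
grip_force: 42.5
```

```bash
python3 tgt.py | head -1
```

```text
tip-ring along n -0.002441360991885081 inplane [ 0.0004 -0.0011  0.0005] tilt err deg 0.22121016862332268 F.n 1.0221568385026831 [-0.10075524  0.01790346  1.08558365] 13.8167
```

move_arm --pt "1 0 0 0.003 0 0 0" --pt "1 0 0 0.005 0 0 0" --pt "1 0 0 0.005 0 0 0" --pt "1 0 0 0.005 0 0 0"

```text
time: 14.15
position: [0.4196, -0.1571, 0.2889]
eef_rot: [0.133, 0.976, -0.01, 0.173]
wrist_force: [-0.5, 0.4, 1.2]
width: 0.251
grip_force: 42.5
```

```bash
python3 tgt.py | head -1
```

```text
tip-ring along n -0.0034257103930514883 inplane [ 0.0004 -0.0011  0.0005] tilt err deg 0.22499851689441833 F.n 1.3770559811342802 [-0.45885359  0.35492971  1.24890604] 14.15
```

```bash
cat > avg.py <<'E'
from h import *
n=np.array([-.33393,.25902,.90631]);F=[];Z=[]
for i in range(10): r.get_image('top');s=r.sense();F.append(s['wrist_force']);Z.append(s['position'])
F=np.array(F);print('F.n',(F@n).mean(),(F@n).std()/3,'F',F.mean(0),'pos',np.mean(Z,0),s['time'])
E
python3 avg.py
```

```text
F.n 2.003113602466228 0.20667143955760847 F [-0.59035735  0.56906718  1.83003144] pos [ 0.41958025 -0.15704771  0.28892908] 14.65
```

move_arm --pt "1 0 0 0.003 0 0 0" --pt "1 0 0 0.005 0 0 0" --pt "1 0 0 0.005 0 0 0" --pt "1 0 0 0.005 0 0 0"

```text
time: 14.98
position: [0.4199, -0.1573, 0.288]
eef_rot: [0.133, 0.976, -0.01, 0.173]
wrist_force: [-0.5, 1.1, 3.0]
width: 0.252
grip_force: 42.6
```

```bash
python3 avg.py; python3 tgt.py | head -1
```

```text
F.n 2.626459743020529 0.1869860545521532 F [-0.5166395   1.09962993  2.39334463] pos [ 0.41991452 -0.15730555  0.28801531] 15.4833
tip-ring along n -0.004412852087654368 inplane [ 0.0004 -0.0011  0.0005] tilt err deg 0.2254867935817534 F.n 3.241932445794828 [-0.23382936  1.59693705  3.03451062] 15.4833
```

move_arm --pt "1 0 0 -0.02 0 0 0" --pt "1 0 0 -0.04 0 0 0" --pt "1 0 0 -0.05 0 0 0" --pt "1 0 0 -0.05 0 0 0"

```text
time: 15.82
position: [0.4162, -0.1545, 0.2973]
eef_rot: [0.133, 0.976, -0.01, 0.173]
wrist_force: [0.6, -0.2, -0.2]
width: 0.255
grip_force: 42.3
```

```bash
python3 avg.py;python3 avg.py; python3 tgt.py | head -1
```

```text
F.n -0.8800850027431876 0.16987113597174905 F [ 0.03616647 -0.13494564 -0.91917149] pos [ 0.41641148 -0.15462695  0.29689306] 16.3167
F.n -0.8455815343811564 0.08377002045690807 F [ 0.16319134 -0.30775628 -0.78491026] pos [ 0.41653104 -0.15467939  0.29699972] 16.8167
tip-ring along n 0.005576968290993894 inplane [ 0.0003 -0.0011  0.0004] tilt err deg 0.21634988171959954 F.n -1.0877753743785934 [-0.35176812 -0.0505264  -1.31539557] 16.8167
```

move_arm --pt "1 0 0 0.02 0 0 0" --pt "1 0 0 0.03 0 0 0" --pt "1 0 0 0.035 0 0 0" --pt "1 0 0 0.035 0 0 0"

```text
time: 17.15
position: [0.419, -0.1566, 0.2905]
eef_rot: [0.133, 0.976, -0.01, 0.173]
wrist_force: [-0.4, 0.8, 0.4]
width: 0.25
grip_force: 42.5
```

```bash
python3 avg.py;python3 avg.py; python3 tgt.py | head -1
```

```text
F.n 1.3301760007465364 0.16427488067518994 F [-0.69083908  0.4020999   1.09822488] pos [ 0.41890828 -0.15650987  0.290765  ] 17.65
F.n 1.0815954363594034 0.12864181012067155 F [-0.27973682  0.02567084  1.08299992] pos [ 0.41890251 -0.15651935  0.29073926] 18.15
tip-ring along n -0.0014100142642723352 inplane [ 0.0004 -0.0011  0.0005] tilt err deg 0.22409962131013203 F.n 1.6009843462649485 [-1.27504508  0.45460811  1.16676686] 18.15
```

Free baseline is -0.86 N, so the contact force here is 2.07 N (about 2.2 mm in). Advancing 1.8 mm gives about half-way, 2.8 N.

move_arm --pt "1 0 0 0.004 0 0 0" --pt "1 0 0 0.009 0 0 0" --pt "1 0 0 0.009 0 0 0" --pt "1 0 0 0.009 0 0 0"

```text
time: 18.48
position: [0.4195, -0.157, 0.2891]
eef_rot: [0.133, 0.976, -0.01, 0.173]
wrist_force: [-1.1, 1.0, 2.7]
width: 0.254
grip_force: 42.6
```

```bash
python3 avg.py;python3 avg.py; python3 tgt.py | head -1; python3 - <<'E'
from h import *
b=grab('scene');a=grab('top')
save('fin.png',np.hstack([cv2.resize(b['img'][220:280,330:390],(480,480),interpolation=cv2.INTER_CUBIC),cv2.resize(a['img'][190:250,370:410],(320,480),interpolation=cv2.INTER_CUBIC)]))
E
```

```text
F.n 1.8886506247538803 0.11339612903031293 F [-0.45912631  0.73071475  1.70588964] pos [ 0.41950853 -0.15698385  0.28909924] 18.9833
F.n 1.7005938252263468 0.11041402338039957 F [-0.50933365  0.5589774   1.52897542] pos [ 0.41950722 -0.15698697  0.28908576] 19.4833
tip-ring along n -0.0032301064148191417 inplane [ 0.0004 -0.0011  0.0004] tilt err deg 0.22053818670664832 F.n 2.0767319452931345 [-0.31519992  0.86520867  1.92800335] 19.4833
```

View pics/fin.png

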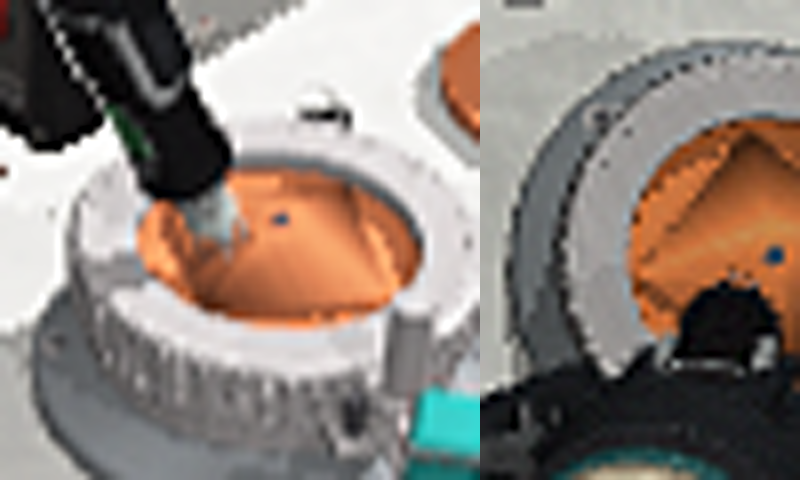

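The foot rests on the marked face at scene crop (222,237), and the ring centre was seen at about (220,235). The contact force is about 2.7 N and the axis is within 0.3° of square, so I'm handing it in.

```bash
python3 -c "
from bench import r
print(r.sign_off())"
```

```text
the job is handed in; nothing more can be done
None
```

The job is handed in, with no result shown: the collar is locked at the scribed line, and the gauge's foot is held in the scribed ring within about 0.3° of square, roughly half-way in (about 2.7 N).

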